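# File a card case in a lever arch file

## Robot

A 7-joint arm with a two-finger parallel gripper is mounted at the origin on the work surface. World frame = base frame: x ahead of the robot, y to its left, z up, the work surface at z = 0. Lengths are in mm, angles in rad, forces in N, time in s.
With the tool pointing down it reaches from about 425 to 875 mm from the base axis. Payload 4.7 kg.
Tool frame: the origin (TCP) lies on the centre line of the jaws, within the pads' length; the fingertips stand 14 mm ahead of it and the grasp point (between the pads) lies 5 mm behind it; z points along the fingers, y is the direction in which the jaws open and shut (so a half turn about z gives the same grasp; the last joint's range is limited). The gripper opens to 87 mm and grips with 3 to 60 N. Pads are 19 mm wide; open, the fingers measure 117 mm over their backs; the gripper's body (75 mm by 190 mm) begins 51 mm behind the grasp point.
Start: joints at [1.339, 0.321, -0.07, 1.45, 0.023, 1.371, -0.057], TCP at [158.145, -630.488, 236.587] pointing down, gripper open.
Joint ranges: [-2.86, 2.86], [-0.3, 2.09], [-1.38, 1.24], [0.06, 2.45], [-1.56, 4.7], [0.09, 2.05], [-2.69, 2.69]. Speed limits (rad/s): [2.57, 2.57, 3.14, 3.14, 3.14, 3.14, 3.14].

## Interface

Orientations are given as a unit quaternion [x, y, z, w].
In Python, from cell import sensors, viewer, job, boxes_of gives the robot as it stands.
- The arm moves only by the tool carry_out, never from a script. Its argument "rows" is a list of rows, each a list of 3 entries, a list of its own where there are three numbers: the turn, a rotation vector about the tool's x, y, z in degrees, then the shift along the tool's x, y, z in cm, then the opening, from -1 (shut) to 1 (fully open), so that 0 is half open. A call has 1 to 12 rows; each row shifts and turns the commanded pose from where the row before left it, along the tool's axes as they then stand; what a row does not reach is not made up. A row lasts 1/12 s, in which the tool goes at most 41.7 mm and 7.16 degrees, less where a joint would pass 70% of its speed; a pose out of reach is approached as far as the arm can. A call is refused whole if a number of a shift passes 4.17 or a number of a turn 7.16, either way. A call with a gripper value outside its range is refused whole. The fingers move at their own pace and stop on an object; the grip force is fixed at half the most. Time passes only in rows, so rows that do not move let the fingers close. It gives the time, the measured TCP pose, the force and the opening at its end, in the units of the state.
- sensors.get_obs(): the state, without advancing time (a new reading comes with each control period).
- viewer.get_image(name): name is "scene" or "top" or "wrist"; returns a dict with "img" (400x640x3 uint8, red, green, blue), "intrinsics" (3x3 intrinsics, pixels), "R" (3x3) and "t" (3): a world point X has camera coordinates R X + t. Camera axes: x right, y down, z forward; pixel columns grow to the right and rows downward; lengths in mm; the calibration is good to about 2 mm. A picture is of the moment at which its call begins. There is no depth.
- job.finish_job(): hands the job in, once; it reports no verdict.
Trained networks look in the newest picture that a camera, given by its name, has taken for a name from the list of things; names that differ only in an ending like _2 or _b are one class to them, and where a whole thing is asked for, a point or a joint stands for the part that bears it (a point fixed in the world has none). Each returns a list of dicts, best first, with "p" (0 to 1); they miss things now and then, are a little off and sometimes report something else, mostly with a low value. They report only what shows in the picture. A call takes as long as a camera call. They do not tell look-alikes from the thing itself.
- boxes_of(query, camera): "position" ([x, y, z] in mm, in world coordinates, good to about 4 mm: the middle of the surface that is visible of it).
The state is a dict: "time_s": time; "joint_pos": joint angles; "dq": joint speeds; "joint_efforts": joint torques, N m; "tcp_pos": TCP position; "eef_rot": TCP orientation; "ft_force": force on the tool from outside, world axes, zero at the start; "wrist_torque": the same for the moment, N m; "width": finger opening in mm.
Only numpy, scipy, OpenCV 4.12 (cv2) and the standard library are available. Lean on these libraries where they do the work, as an engineer would, in place of code of your own. Each camera call takes 0.05 s, during which the arm holds its last target.

## Task

File the grey card case: lift the lever of the open lever arch file until its rings spring open, thread the case's punched strip onto both upright posts so that it lies flat on the papers, then, with closed fingertips and without gripping it, press the lever fully down until it snaps shut and the rings are closed. Work the rings only with the lever, never by pushing on the arches, go gently with the posts and the lever, and leave the jar, the stapler and the power bank that lie by it where they are.

Things in the scene. Friction and masses are not known exactly. Their poses are not given: they have to be found in the camera images.
- file: dark grey A5 lever arch file lying open, fixed. Origin on the table under the mechanism, z up, x along the line of the posts (file 230 mm along x), +y to the spine. Covers 3 mm thick: back cover y -159 to 74 mm, with the mechanism and a 12 mm pile of papers (x +-105, y -156 to -8, top at z 15 mm); spine y 76 to 149; front cover y 151 to 384.
- file_lever: steel lever between the arches. Origin on its pivot at (0, 12, 16) mm in the file's frame. Arm 15 mm wide, 3.5 thick, ending in a thumb tab 24 mm wide, 26 long, 4.5 thick with a 7 mm rolled end; 74 mm from pivot to end. Shut: axes parallel to the file's, arm rising 20 degrees above level towards +y (end at y 81, z 41 mm). Open: turned 1.3 rad about +x, standing up, leaning 4.5 degrees to -y, end at z 90 mm.
- lever_tab (a point): centre of the lever's thumb tab, 60 mm from the pivot. The lever is an over-centre toggle: below 0.08 rad it snaps shut on its stop, above 0.08 rad the spring throws it fully open and holds it. Square to the arm at the tab, lifting off takes about 3 N; pressing shut rises to about 10 N near 0.6 rad and fades to nothing at 0.08 rad.
- file_rings: the two steel wire arches (4 mm wire, at x +-40 mm), one piece, pivot and origin at (0, 22, 11) mm in the file's frame; driven by the lever. Shut: axes parallel to the file's, arches bridge from the pivot to the post tops, up to z 65 mm. Open: turned back 1.03 rad about -x to the spine side, clear of the posts, at y 20 to 65, up to z 72 mm.
- file_posts: the file's two fixed upright posts, steel, 4 mm diameter, nearly square-ended (0.6 mm bevel), standing 37 mm out of the papers. Origin midway between their tops, at (0, -20, 52) mm in the file's frame, axes parallel to the file's; post tops at x -40 and +40 mm of it.
- card_case: plain grey hard-plastic card case, loose, 70 to 140 g. Case body 56 mm wide along x, y -106 to -14 mm, 16 mm high. A 4 mm thick grey filing strip is stuck (parallel, but not in place) to its +y end by hand: 106 mm along x, to y 12 mm, with round 6 mm holes at (-40, 0) and (40, 0) mm; but it sits off true by up to 8 mm in x and 3 mm in y, each case differently. Origin on the underside, midway between the holes of a true strip.
- jar: small clear jar with white lid, 48 mm across, 52 mm tall, loose bystander near the file's near edge; origin under its centre
- power_bank: black power bank, 72 x 145 x 16 mm, loose bystander lying on the file's front cover; origin under its centre
- stapler: black stapler, 34 x 120 x 50 mm, loose bystander standing on the file's front cover; origin under its centre
Not all that is in view belongs to the job. What is shaped like the card_case but blue or green is not meant.

How it is judged:
By the outcome, as a careful person would: the job done as asked, in the order asked, and still so for the second after the job is handed in, with the robot touching nothing.
It also fails if it takes over 69 s, if anything falls off the work surface, if the arm or the gripper's body presses on something with over 40 N, if the wrist force passes 120 N, or if a joint passes its speed limit or range.

## Working session

There is one attempt and no reset: what is moved stays moved. The work goes in short steps, Python scripts to look and compute and a tool call to move; the robot and the scene stay as the last step left them, time stands still between calls to the robot, and variables do not carry over. Pictures are saved under pics/ and viewed, and the job is handed in when it is done.

Besides the shell and the picture viewer there is one more tool, called after ">>>" as name(argument=value, ...), one argument or row to a line, values as JSON. carry_out: Moves the arm, as the interface text tells. Its arguments: {"type":"object","properties":{"rows":{"type":"array","items":{"type":"array"}}},"required":["rows"]}

```bash
ls; mkdir -p pics; cat > h.py <<'E'
import numpy as np, cv2
from cell import sensors, viewer, job, boxes_of
from scipy.spatial.transform import Rotation as R
def pic(cam,fn):
    d=viewer.get_image(cam); cv2.imwrite('pics/'+fn,d['img'][:,:,::-1]); np.savez('pics/'+fn[:-4]+'.npz',**{k:np.array(d[k]) for k in d}); return d
def load(fn): return dict(np.load('pics/'+fn+'.npz'))
def proj(d,X):
    X=np.atleast_2d(X); c=X@d['R'].T+d['t']; p=c@d['intrinsics'].T; return p[:,:2]/p[:,2:]
def unproj(d,uv,z):
    r=np.linalg.inv(d['intrinsics'])@np.array([uv[0],uv[1],1.]); r=d['R'].T@r; c=-d['R'].T@d['t']
    return c+r*(z-c[2])/r[2]
E
python3 - <<'E'
from h import *
np.set_printoptions(precision=1,suppress=True)
o=sensors.get_obs(); print({k:np.round(v,3) for k,v in o.items()})
for c in ['scene','top','wrist']:
    d=pic(c,f'{c}0.png'); print(c,-d['R'].T@d['t'])
    for q in ['file','file_lever','lever_tab','file_rings','file_posts','card_case','jar','power_bank','stapler']:
        print(c,q,[(np.round(b['position'],0),round(b['p'],2)) for b in boxes_of(q,c)[:4]])
E
```

```text
pics
{'time_s': np.float64(0.0), 'joint_pos': array([ 1.3,  0.3, -0.1,  1.5,  0. ,  1.4, -0.1]), 'dq': array([-0., -0.,  0.,  0.,  0.,  0., -0.]), 'joint_efforts': array([  0. , -49.1,  -0.4, -31.3,  -0.1,   0. ,   0. ]), 'tcp_pos': array([ 158. , -630. ,  235.5]), 'eef_rot': array([ 1. ,  0.1, -0. , -0. ]), 'ft_force': array([-0.7, -0.2, -0.5]), 'wrist_torque': array([-0., -0., -0.]), 'width': np.float64(87.082)}
scene [1150.5  -10.9  776.4]
scene file [(array([579.,  65.,   1.]), 0.75)]
scene file_lever [(array([562.,  57.,  33.]), 0.83), (array([580.,  61.,  -1.]), 0.73), (array([487., 249.,  34.]), 0.73)]
scene lever_tab [(array([559.,  53.,  30.]), 0.52)]
scene file_rings [(array([579.,  20.,  51.]), 0.53)]
scene file_posts []
scene card_case [(array([ 577., -340.,   14.]), 0.84), (array([ 386., -317.,   12.]), 0.64), (array([ 202., -276.,   14.]), 0.56)]
scene jar [(array([431., -75.,  44.]), 0.82), (array([ 576., -338.,   16.]), 0.72)]
scene power_bank [(array([588., 259.,  20.]), 0.55)]
scene stapler [(array([484., 251.,  34.]), 0.91), (array([586., 259.,  18.]), 0.18)]
top [ 372.5   10.2 1158.2]
top file [(array([552.,  74.,   4.]), 0.88)]
top file_lever [(array([559.,  49.,  34.]), 0.46)]
top lever_tab [(array([561.,  51.,  30.]), 0.77)]
top file_rings [(array([563.,  15.,  50.]), 0.56)]
top file_posts [(array([578., 268.,  17.]), 0.69)]
top card_case [(array([ 197., -278.,   18.]), 0.96), (array([ 574., -333.,   13.]), 0.87), (array([ 375., -321.,   15.]), 0.66)]
top jar [(array([412., -79.,  52.]), 0.85)]
top power_bank [(array([582., 263.,  19.]), 0.59)]
top stapler [(array([476., 244.,  41.]), 0.86)]
wrist [ 226.1 -613.6  386.1]
wrist file []
wrist file_lever []
wrist lever_tab []
wrist file_rings []
wrist file_posts []
wrist card_case [(array([ 206., -314.,    6.]), 0.83)]
wrist jar []
wrist power_bank []
wrist stapler []
```

View pics/scene0.png

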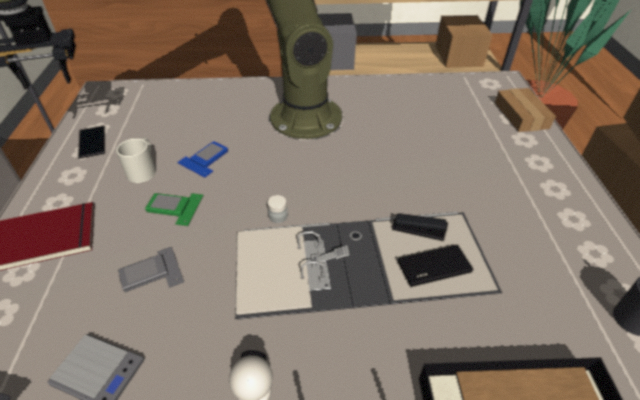

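View pics/top0.png

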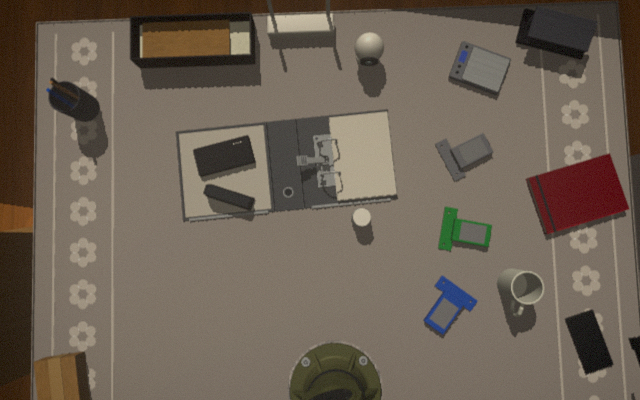

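View pics/wrist0.png

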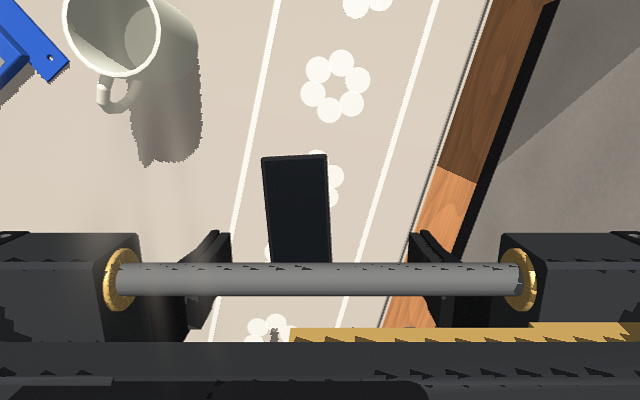

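The grey case (top px (465,155), scene px (150,270)) is the one that's meant. The green one (top (465,230)) and the blue one (top (450,305)) have the wrong colour. I'll confirm it in crops.

```bash
python3 - <<'E'
from h import *
d=load('top0'); im=d['img'][:,:,::-1]
a=cv2.resize(im[95:235,165:410],None,fx=3.2,fy=3.2,interpolation=cv2.INTER_CUBIC); cv2.imwrite('pics/c1.png',a)
a=cv2.resize(im[120:195,425:505],None,fx=7,fy=7,interpolation=cv2.INTER_CUBIC); cv2.imwrite('pics/c2.png',a)
w=load('wrist0'); o=sensors.get_obs(); Rt=R.from_quat(o['eef_rot']).as_matrix(); print(Rt.round(3)); 
Rw=w['R'];t=w['t']; c=-Rw.T@t; print('cam in tool',Rt.T@(c-o['tcp_pos'])); print('cam axes in tool (cols)',(Rt.T@Rw.T).round(3)); print(w['intrinsics'])
for z in [-30,0,14,40]: print(z,proj(w,o['tcp_pos']+Rt@[0,0,z]))
E
```

```text
[[ 0.97   0.243 -0.   ]
 [ 0.243 -0.97  -0.   ]
 [-0.     0.    -1.   ]]
cam in tool [ 7.00405754e+01  1.46840310e-01 -1.49510766e+02]
cam axes in tool (cols) [[-0.    -0.966 -0.259]
 [ 1.    -0.    -0.001]
 [ 0.001 -0.259  0.966]]
[[354.18884793   0.         319.29716547]
 [  0.         354.18884793 197.5410049 ]
 [  0.           0.           1.        ]]
-30 [[319.17099408 294.86522737]]
0 [[319.23063818 260.58776235]]
14 [[319.25175369 248.45268007]]
40 [[319.28343742 230.24404127]]
```

View pics/c1.png

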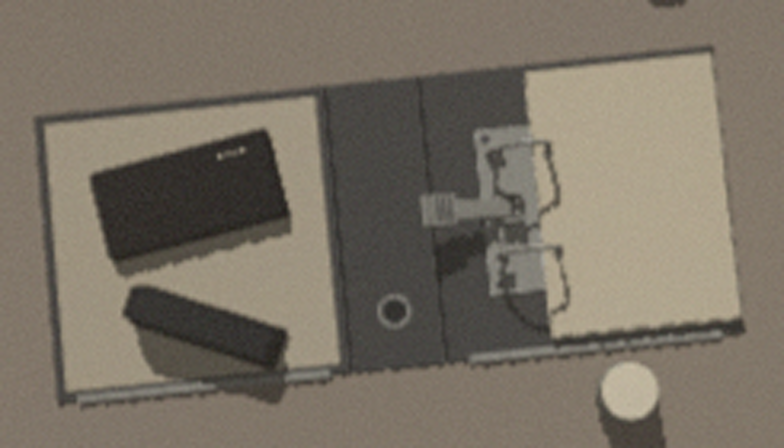

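View pics/c2.png

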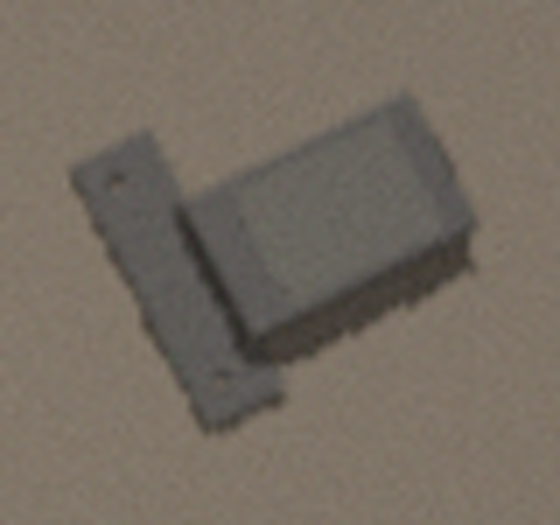

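```bash
cat >> h.py <<'E'
def rigid2(P,Q):
    P=np.array(P,float);Q=np.array(Q,float);p=P.mean(0);q=Q.mean(0)
    A=(P-p);B=(Q-q); th=np.arctan2((A[:,0]*B[:,1]-A[:,1]*B[:,0]).sum(),(A*B).sum())
    c,s=np.cos(th),np.sin(th);M=np.array([[c,-s],[s,c]]); return th,q-M@p,Q-(P@M.T+(q-M@p))
E
python3 - <<'E'
from h import *
np.set_printoptions(precision=2,suppress=True)
d=load('top0')
cr=lambda u,v,s,x0,y0: ((u+.5)/s-.5+x0,(v+.5)/s-.5+y0)
P=[(115,384),(-115,384),(115,-159),(-115,-159)]
Q=[unproj(d,cr(u,v,3.2,165,95),3)[:2] for u,v in [(38,118),(62,403),(712,48),(743,330)]]
th,t,res=rigid2(P,Q); print('file',np.degrees(th),t,res)
M=np.array([[np.cos(th),-np.sin(th)],[np.sin(th),np.cos(th)]])
f=lambda p: np.append(M@np.array(p[:2])+t,p[2])
for n,p in dict(tab=(0,12+60*.94,16+20.5),end=(0,81,41),p1=(40,-20,52),p2=(-40,-20,52)).items():
    u=proj(d,f(p))[0]; print(n,f(p),'crop',(u-[165,95])*3.2)
# case
C=[unproj(d,cr(u,v,7,425,120),4)[:2] for u,v in [(118,180),(222,378)]]
print('holes',C,np.linalg.norm(C[0]-C[1]))
C2=[unproj(d,cr(u,v,7,425,120),16)[:2] for u,v in [(408,95),(475,225),(255,335),(180,205)]]
th,t,res=rigid2([(28,-106),(-28,-106),(-28,-14),(28,-14)],C2); print('case',np.degrees(th),t,res)
M=np.array([[np.cos(th),-np.sin(th)],[np.sin(th),np.cos(th)]])
for c in C: print('hole in case',M.T@(c-t))
E
```

```text
file 4.228008393111472 [562.75  -4.62] [[-0.65 -2.04]
 [ 0.77 -2.17]
 [-2.24  1.37]
 [ 2.12  2.84]]
tab [557.71  63.59  36.5 ] crop [439.9 210.1]
end [556.78  76.16  41.  ] crop [423.2  210.87]
p1 [604.11 -21.62  52.  ] crop [549.5  142.55]
p2 [524.33 -27.52  52.  ] crop [560.66 246.79]
holes [array([ 590.92, -285.85]), array([ 518.14, -319.54])] 80.20626533124374
case 24.7544401209022 [ 548.58 -302.42] [[-2.53  0.1 ]
 [ 0.88  2.4 ]
 [ 2.57 -1.63]
 [-0.91 -0.87]]
hole in case [45.39 -2.68]
hole in case [-34.82  -2.8 ]
```

```bash
cat >> h.py <<'E'
FT=np.array([562.75,-4.62]);FTH=np.radians(4.228)
def fset(th,t):
    pass
def f2w(p,th=None,t=None):
    th=FTH if th is None else th; t=FT if t is None else t
    c,s=np.cos(th),np.sin(th); return np.array([c*p[0]-s*p[1]+t[0],s*p[0]+c*p[1]+t[1],p[2]])
def rot(az,tilt=0):
    # tool x azimuth az deg, z down ; tilt deg about tool y
    x=np.array([np.cos(np.radians(az)),np.sin(np.radians(az)),0]);z=np.array([0,0,-1.]);y=np.cross(z,x)
    return R.from_matrix(np.c_[x,y,z])*R.from_euler('y',tilt,degrees=True)
def state():
    o=sensors.get_obs(); Rt=R.from_quat(o['eef_rot']); m=Rt.as_matrix()
    print('t %.2f'%o['time_s'],'tcp',np.round(o['tcp_pos'],1),'az %.2f'%np.degrees(np.arctan2(m[1,0],m[0,0])),'toolz',np.round(m[:,2],3),'F',np.round(o['ft_force'],1),'T',np.round(o['wrist_torque'],2),'w %.1f'%o['width'])
    return o,Rt
def plan(pos,rt,n,grip,start=None,out=True):
    """rows from measured pose to pos; returns end"""
    import json
    if start is None:
        o,r0=state(); p0=np.array(o['tcp_pos'])
    else: p0,r0=start
    rv=(r0.inv()*rt).as_rotvec(); p,r=p0.copy(),r0; rows=[]
    for i in range(1,n+1):
        pt=p0+(pos-p0)*i/n; rr=r0*R.from_rotvec(rv*i/n)
        tr=np.round(np.degrees((r.inv()*rr).as_rotvec()),1)+0.; sh=np.round(r.inv().apply(pt-p)/10,2)+0.
        rows.append([tr.tolist(),sh.tolist(),grip]); p=p+r.apply(sh*10); r=r*R.from_rotvec(np.radians(tr))
    if out:
        for k in range(0,n,12): print(json.dumps(rows[k:k+12]))
        a=np.abs([x[1] for x in rows]).max(),np.abs([x[0] for x in rows]).max(); print('max',a,'end',np.round(p,1))
    return p,r
E
python3 - <<'E'
from h import *
plan(f2w((0,-75,135)),rot(94.2),20,-0.3)
E
```

```text
t 1.50 tcp [ 158.2 -630.5  236.6] az 14.08 toolz [-0. -0. -1.] F [-0.4  0.   0.8] T [ 0.03  0.01 -0.02] w 87.0
[[[0.0, 0.0, -4.0], [2.66, -2.17, 0.51], -0.3], [[0.0, 0.0, -4.0], [2.8, -1.99, 0.51], -0.3], [[0.0, 0.0, -4.0], [2.94, -1.78, 0.5], -0.3], [[0.0, 0.0, -4.0], [3.05, -1.57, 0.51], -0.3], [[0.0, 0.0, -4.0], [3.16, -1.36, 0.51], -0.3], [[0.0, 0.0, -4.0], [3.24, -1.13, 0.51], -0.3], [[0.0, 0.0, -4.0], [3.31, -0.9, 0.5], -0.3], [[0.0, 0.0, -4.0], [3.37, -0.67, 0.51], -0.3], [[0.0, 0.0, -4.1], [3.41, -0.44, 0.51], -0.3], [[0.0, 0.0, -4.0], [3.43, -0.19, 0.51], -0.3], [[0.0, 0.0, -4.0], [3.43, 0.05, 0.5], -0.3], [[0.0, 0.0, -4.0], [3.43, 0.29, 0.51], -0.3]]
[[[0.0, 0.0, -4.0], [3.39, 0.53, 0.51], -0.3], [[0.0, 0.0, -4.0], [3.35, 0.77, 0.51], -0.3], [[0.0, 0.0, -4.0], [3.29, 0.99, 0.51], -0.3], [[0.0, 0.0, -4.0], [3.21, 1.22, 0.5], -0.3], [[0.0, 0.0, -4.0], [3.11, 1.45, 0.51], -0.3], [[0.0, 0.0, -4.0], [3.01, 1.65, 0.51], -0.3], [[0.0, 0.0, -4.0], [2.89, 1.87, 0.51], -0.3], [[0.0, 0.0, -4.0], [2.75, 2.05, 0.5], -0.3]]
max (np.float64(3.43), np.float64(4.1)) end [568.2 -79.4 135. ]
```

>>> carry_out(
  rows=[
    [[0,0,-4],[2.7,-2.2,0.5],-0.3],
    [[0,0,-4],[2.8,-2.0,0.5],-0.3],
    [[0,0,-4],[2.9,-1.8,0.5],-0.3],
    [[0,0,-4],[3.1,-1.6,0.5],-0.3],
    [[0,0,-4],[3.2,-1.4,0.5],-0.3],
    [[0,0,-4],[3.2,-1.1,0.5],-0.3],
    [[0,0,-4],[3.3,-0.9,0.5],-0.3],
    [[0,0,-4],[3.4,-0.7,0.5],-0.3],
    [[0,0,-4],[3.4,-0.4,0.5],-0.3],
    [[0,0,-4],[3.4,-0.2,0.5],-0.3],
    [[0,0,-4],[3.4,0,0.5],-0.3],
    [[0,0,-4],[3.4,0.3,0.5],-0.3],
  ],
)

```text
time_s: 2.5
tcp_pos: [404.4, -297.9, 176.7]
eef_rot: [0.856, 0.517, -0.0, 0.0]
ft_force: [0.8, -0.6, -1.3]
width: 30.9
```

>>> carry_out(
  rows=[
    [[0,0,-4],[3.4,0.5,0.5],-0.3],
    [[0,0,-4],[3.4,0.8,0.5],-0.3],
    [[0,0,-4],[3.3,1.0,0.5],-0.3],
    [[0,0,-4],[3.2,1.2,0.5],-0.3],
    [[0,0,-4],[3.1,1.4,0.5],-0.3],
    [[0,0,-4],[3.0,1.6,0.5],-0.3],
    [[0,0,-4],[2.9,1.9,0.5],-0.3],
    [[0,0,-4],[2.8,2.1,0.5],-0.3],
    [[0,0,0],[0,0,0],-0.3],
    [[0,0,0],[0,0,0],-0.3],
    [[0,0,0],[0,0,0],-0.3],
  ],
)

```text
time_s: 3.42
tcp_pos: [567.8, -78.6, 136.3]
eef_rot: [0.682, 0.732, -0.0, -0.0]
ft_force: [-0.2, -0.4, 0.1]
width: 30.5
```

```bash
python3 - <<'E'
from h import *
state(); d=pic('wrist','w1.png')
cv2.imwrite('pics/w1b.png',cv2.resize(d['img'][:,:,::-1],None,fx=1.25,fy=1.25))
for n,p in dict(tab=(0,12+60*.94,16+20.5),end=(0,81,41),p1=(40,-20,52),p2=(-40,-20,52)).items(): print(n,proj(d,f2w(p)).round(1))
state()
E
```

```text
t 3.42 tcp [567.8 -78.6 136.3] az 94.05 toolz [-0.001 -0.001 -1.   ] F [-0.2 -0.4  0.1] T [-0.03 -0.11  0.01] w 30.5
tab [[320.2 -16.4]]
end [[320.2 -42.1]]
p1 [[382.3 128.4]]
p2 [[259.1 128.8]]
t 3.47 tcp [567.6 -79.5 136.5] az 93.96 toolz [-0.001 -0.001 -1.   ] F [ 0.2 -0.4 -0.7] T [-0.01 -0.1   0.01] w 30.7
```

View pics/w1b.png

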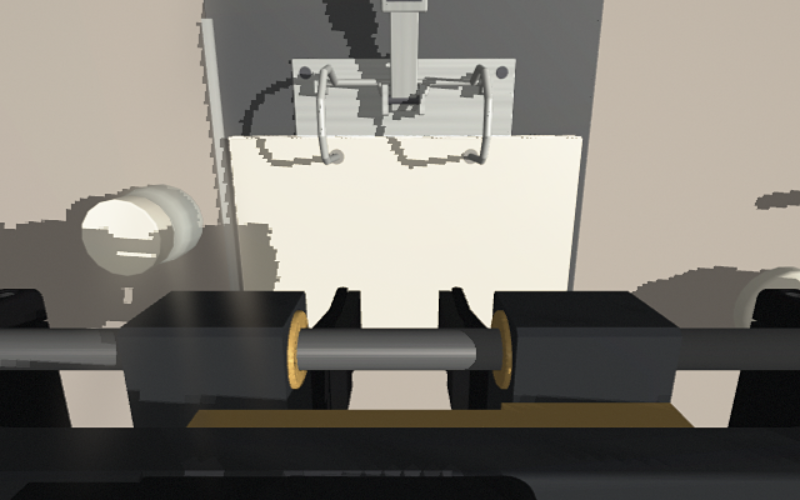

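```bash
python3 - <<'E'
from h import *
im=cv2.imread('pics/w1.png')
a=cv2.resize(im[40:140,225:425],None,fx=4,fy=4,interpolation=cv2.INTER_NEAREST); cv2.imwrite('pics/c3.png',a)
E
```

```text
(no output)
```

View pics/c3.png

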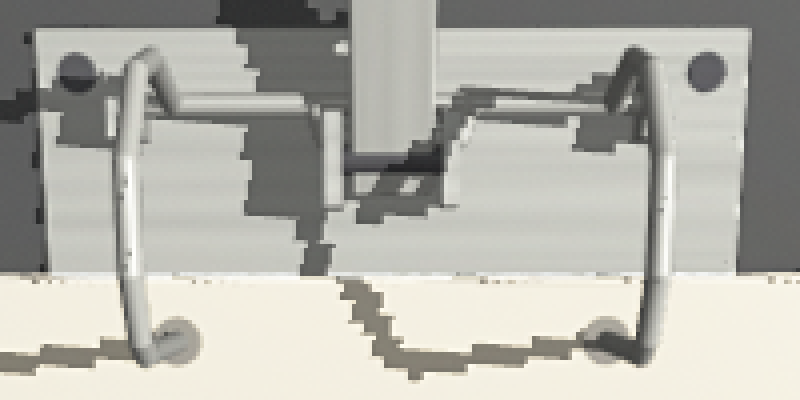

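```bash
sed -i 's/^FT=np.*/FT=np.array([564.65,-4.5]);FTH=np.radians(4.1)/' h.py; python3 - <<'E'
from h import *
plan(f2w((0,72,85)),rot(94.1),6,-0.15)
E
```

```text
t 3.47 tcp [567.6 -79.5 136.5] az 93.96 toolz [-0.001 -0.001 -1.   ] F [ 0.2 -0.4 -0.7] T [-0.01 -0.1   0.01] w 30.7
[[[0.0, 0.0, 0.0], [2.45, 0.03, 0.86], -0.15], [[0.0, 0.0, 0.0], [2.45, 0.04, 0.85], -0.15], [[0.0, 0.0, -0.1], [2.45, 0.03, 0.86], -0.15], [[0.0, 0.0, 0.0], [2.46, 0.04, 0.85], -0.15], [[0.0, 0.1, 0.0], [2.45, 0.04, 0.86], -0.15], [[0.0, 0.0, 0.0], [2.45, 0.04, 0.86], -0.15]]
max (np.float64(2.46), np.float64(0.1)) end [559.5  67.3  85. ]
```

>>> carry_out(
  rows=[
    [[0,0,0],[2.4,0,0.9],-0.15],
    [[0,0,0],[2.5,0.05,0.9],-0.15],
    [[0,0,0],[2.5,0.05,0.8],-0.15],
    [[0,0,0],[2.4,0,0.8],-0.15],
    [[0,0,0],[2.5,0.05,0.9],-0.15],
    [[0,0,0],[2.4,0.05,0.8],-0.15],
    [[0,0,0],[0,0,0],-0.15],
  ],
)

```text
time_s: 4.05
tcp_pos: [557.7, 73.0, 84.6]
eef_rot: [0.68, 0.733, 0.0, -0.001]
ft_force: [-1.1, 1.1, -0.2]
width: 36.6
```

```bash
python3 - <<'E'
from h import *
d=pic('wrist','w2.png'); state()
for n,p in dict(tab=(0,12+60*.94,16+20.5),end=(0,81,41),endl=(12,81,41),endr=(-12,81,41)).items(): print(n,proj(d,f2w(p)).round(1))
im=d['img'][:,:,::-1]; cv2.imwrite('pics/w2b.png',cv2.resize(im[100:350,180:460],None,fx=2.4,fy=2.4))
E
```

```text
t 4.10 tcp [558.5  70.1  85.2] az 94.21 toolz [-0.001  0.    -1.   ] F [ 0.9 -0.1  0.4] T [ 0.   -0.19 -0.02] w 37.2
tab [[322.7 241.2]]
end [[322.9 223.7]]
endl [[343.7 223.8]]
endr [[302.1 223.6]]
```

View pics/w2b.png

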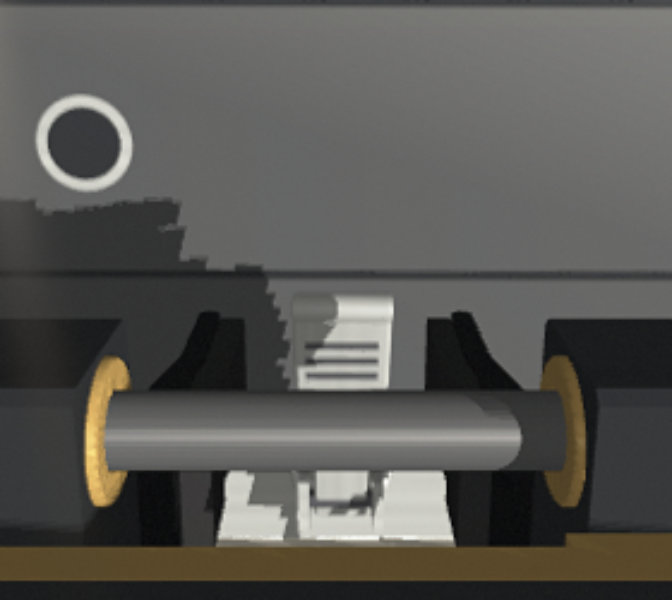

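>>> carry_out(
  rows=[
    [[0,0,0],[0,0.1,1.1],-0.15],
    [[0,0,0],[0,0,1.1],-0.15],
    [[0,0,0],[0,0,1.1],-0.15],
    [[0,0,0],[0,0,0.9],-0.15],
    [[0,0,0],[0,0,0],-0.15],
    [[0,0,0],[0,0,0],-1],
    [[0,0,0],[0,0,0],-1],
    [[0,0,0],[0,0,0],-1],
    [[0,0,0],[0,0,0],-1],
    [[0,0,0],[0,0,0],-1],
  ],
)

```text
time_s: 4.93
tcp_pos: [559.7, 68.9, 43.8]
eef_rot: [0.681, 0.732, -0.001, -0.0]
ft_force: [-4.2, -1.0, 3.3]
width: 23.2
```

Gripped at about 24 mm. I'll lift gently along the arc, then release.

>>> carry_out(
  rows=[
    [[0,0,0],[-0.05,0,-0.15],-1],
    [[0,0,0],[-0.05,0,-0.15],-1],
    [[0,0,0],[-0.05,0,-0.2],-1],
    [[0,0,0],[-0.05,0,-0.2],-1],
    [[0,0,0],[-0.1,0,-0.2],-1],
    [[0,0,0],[-0.1,0,-0.2],-1],
    [[0,0,0],[0,0,0],-1],
  ],
)

```text
time_s: 5.52
tcp_pos: [560.1, 63.9, 54.7]
eef_rot: [0.682, 0.732, -0.001, -0.0]
ft_force: [-4.8, -2.2, -2.8]
width: 23.2
```

>>> carry_out(
  rows=[
    [[0,0,0],[0,0,0],-0.22],
    [[0,0,0],[0,0,0],-0.22],
    [[0,0,0],[0,0,0],-0.22],
    [[0,0,0],[0,0,0],-0.22],
  ],
)

```text
time_s: 5.85
tcp_pos: [562.8, 65.3, 55.9]
eef_rot: [0.681, 0.732, 0.002, 0.001]
ft_force: [0.1, 0.6, 0.0]
width: 33.3
```

```bash
python3 - <<'E'
from h import *
state()
d=pic('scene','s1.png'); im=d['img'][:,:,::-1]; cv2.imwrite('pics/s1b.png',cv2.resize(im[180:320,220:420],None,fx=4,fy=4,interpolation=cv2.INTER_CUBIC))
E
```

```text
t 5.85 tcp [562.8  65.3  55.9] az 94.09 toolz [ 0.004  0.001 -1.   ] F [0.1 0.6 0. ] T [-0.03 -0.11  0.01] w 33.3
```

View pics/s1b.png

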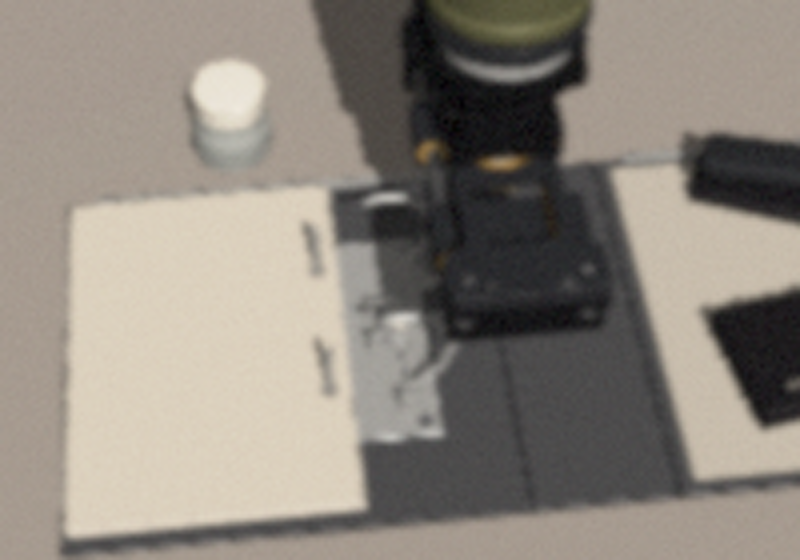

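```bash
python3 - <<'E'
from h import *
o,r=state(); p=np.array(o['tcp_pos'])+[0,0,75]
plan(np.array([569.5,-347.8,130]),rot(114.8),11,0.9,start=(p,r))
E
```

```text
t 5.90 tcp [562.5  65.3  55.6] az 94.09 toolz [ 0.003  0.001 -1.   ] F [-0.9 -0.5  0.6] T [-0.07 -0.05  0.  ] w 33.6
[[[0.0, 0.0, -1.9], [-3.75, -0.2, 0.0], 0.9], [[0.0, 0.0, -1.9], [-3.74, -0.33, 0.01], 0.9], [[0.1, 0.0, -1.8], [-3.73, -0.45, 0.0], 0.9], [[0.0, 0.0, -1.9], [-3.71, -0.57, 0.01], 0.9], [[0.0, 0.0, -1.9], [-3.69, -0.7, 0.0], 0.9], [[0.0, 0.0, -1.9], [-3.67, -0.81, 0.01], 0.9], [[0.0, 0.0, -1.9], [-3.64, -0.93, 0.0], 0.9], [[0.0, 0.0, -1.9], [-3.6, -1.06, 0.01], 0.9], [[0.1, 0.0, -1.8], [-3.57, -1.17, 0.0], 0.9], [[0.0, 0.0, -1.9], [-3.53, -1.29, 0.01], 0.9], [[0.0, 0.0, -1.9], [-3.48, -1.4, 0.0], 0.9]]
max (np.float64(3.75), np.float64(1.9)) end [ 569.5 -347.8  130. ]
```

>>> carry_out(
  rows=[
    [[0,0,0],[0,0,-2.5],-0.22],
    [[0,0,0],[0,0,-2.5],-0.22],
    [[0,0,0],[0,0,-2.5],-0.22],
    [[0,0,0],[0,0,0],-0.22],
    [[0,0,-1.9],[-3.7,-0.2,0],0.0],
    [[0,0,-1.9],[-3.7,-0.3,0],0.9],
    [[0,0,-1.8],[-3.7,-0.5,0],0.9],
    [[0,0,-1.9],[-3.7,-0.6,0],0.9],
    [[0,0,-1.9],[-3.7,-0.7,0],0.9],
    [[0,0,-1.9],[-3.7,-0.8,0],0.9],
    [[0,0,-1.9],[-3.7,-0.9,0],0.9],
    [[0,0,-1.9],[-3.6,-1.1,0],0.9],
  ],
)

```text
time_s: 6.9
tcp_pos: [566.0, -237.4, 129.7]
eef_rot: [0.579, 0.816, 0.0, 0.001]
ft_force: [0.4, 0.6, 0.1]
width: 78.4
```

>>> carry_out(
  rows=[
    [[0,0,-1.8],[-3.6,-1.2,0],0.9],
    [[0,0,-1.9],[-3.5,-1.3,0],0.9],
    [[0,0,-1.9],[-3.5,-1.4,0],0.9],
    [[0,0,0],[0,0,0],0.9],
    [[0,0,0],[0,0,0],0.9],
    [[0,0,0],[0,0,0],0.9],
  ],
)

```text
time_s: 7.4
tcp_pos: [567.5, -347.8, 129.2]
eef_rot: [0.539, 0.842, 0.001, -0.0]
ft_force: [0.8, 1.3, -0.2]
width: 82.8
```

```bash
python3 - <<'E'
from h import *
state(); d=pic('wrist','w3.png'); state()
im=d['img'][:,:,::-1]; cv2.imwrite('pics/w3b.png',cv2.resize(im,None,fx=1.25,fy=1.25))
E
```

```text
t 7.40 tcp [ 567.5 -347.8  129.2] az 114.76 toolz [ 0.001  0.001 -1.   ] F [ 0.8  1.3 -0.2] T [ 0.04 -0.11 -0.  ] w 82.8
t 7.45 tcp [ 567.9 -346.6  129.4] az 114.87 toolz [ 0.001  0.001 -1.   ] F [-0.5 -0.1  0. ] T [ 0.01 -0.14 -0.02] w 82.8
```

View pics/w3b.png

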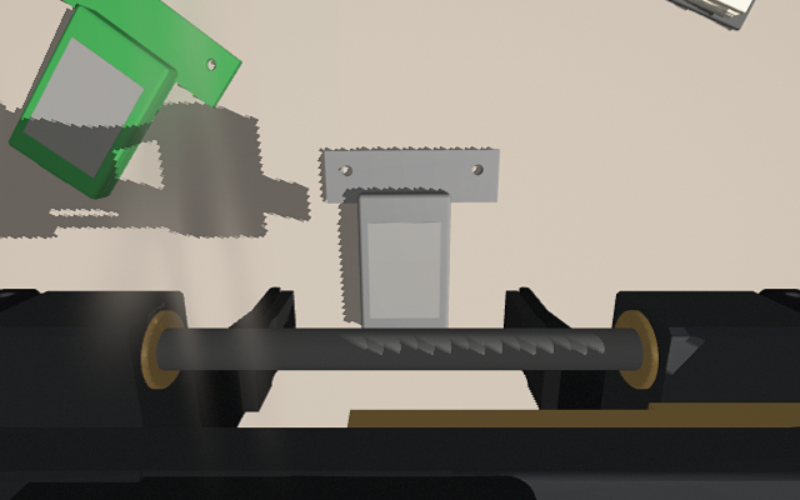

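```bash
python3 - <<'E'
from h import *
np.set_printoptions(precision=1,suppress=True)
d=load('w3'); im=d['img'][:,:,::-1]
cv2.imwrite('pics/c4.png',cv2.resize(im[110:270,250:410],None,fx=5,fy=5,interpolation=cv2.INTER_NEAREST)[:600+200])
c=-d['R'].T@d['t']; az=np.radians(114.85); tx=np.array([np.cos(az),np.sin(az)]); ty=np.array([np.cos(az-np.pi/2),np.sin(az-np.pi/2)])
# tcp from cam : cam = tcp+70 x
tcp=c[:2]-70*tx
def q(u,v,z):
    w=unproj(d,(u,v),z)[:2]; return w,np.array([(w-tcp)@tx,(w-tcp)@ty])
for n,a in dict(h1=(277.6,136,4),h2=(381.6,136,4),bl=(288.8,255,16),br=(358.5,255,16),tl=(287.5,156.5,16),tr=(360,156.5,16)).items(): print(n,*q(*a))
E
```

```text
h1 [ 518.8 -319.4] [ 45.8 -31.8]
h2 [ 591.2 -286.1] [45.6 48. ]
bl [ 564.6 -401.1] [-47.6 -24.5]
br [ 615.4 -377.7] [-47.7  31.4]
tl [ 532.2 -328.7] [ 31.7 -23.6]
tr [ 581.2 -306.1] [31.6 30.4]
```

View pics/c4.png

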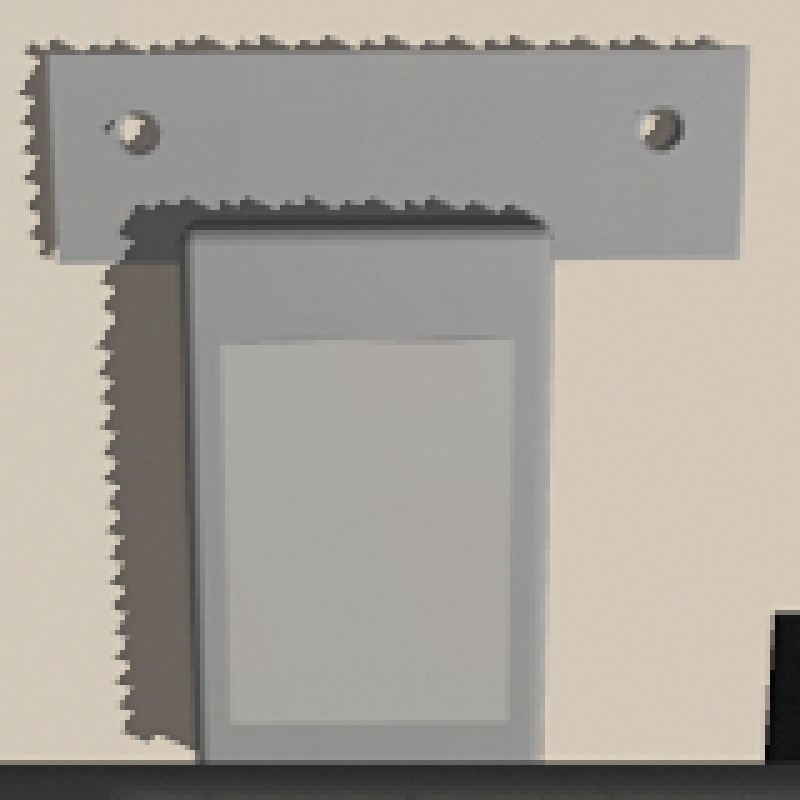

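>>> carry_out(
  rows=[
    [[0,0,-0.3],[0,0.35,2.5],0.9],
    [[0,0,0],[0,0,2.5],0.9],
    [[0,0,0],[0,0,2.5],0.9],
    [[0,0,0],[0,0,2.0],0.9],
    [[0,0,0],[0,0,1.2],0.9],
    [[0,0,0],[0,0,0.5],0.9],
    [[0,0,0],[0,0,0],0.9],
    [[0,0,0],[0,0,0],-1],
    [[0,0,0],[0,0,0],-1],
    [[0,0,0],[0,0,0],-1],
    [[0,0,0],[0,0,0],-1],
    [[0,0,0],[0,0,0],-1],
  ],
)

```text
time_s: 8.45
tcp_pos: [570.7, -347.2, 18.4]
eef_rot: [0.537, 0.844, -0.0, 0.001]
ft_force: [-0.8, 0.4, -0.2]
width: 57.3
```

```bash
python3 - <<'E'
from h import *
state()
E
```

```text
t 8.45 tcp [ 570.7 -347.2   18.4] az 115.07 toolz [ 0.001 -0.001 -1.   ] F [-0.8  0.4 -0.2] T [-0.03 -0.11 -0.02] w 57.3
```

>>> carry_out(
  rows=[
    [[0,0,0],[0,0,0],-1],
    [[0,0,0],[0,0,-0.5],-1],
    [[0,0,0],[0,0,-1.5],-1],
    [[0,0,0],[0,0,-2.5],-1],
    [[0,0,0],[0,0,-2.5],-1],
    [[0,0,0],[0,0,-2],-1],
    [[0,0,0],[0,0,0],-1],
    [[0,0,0],[0,0,0],-1],
    [[0,0,0],[0,0,0],-1],
  ],
)

```text
time_s: 9.2
tcp_pos: [569.8, -346.7, 107.2]
eef_rot: [0.537, 0.844, -0.0, -0.0]
ft_force: [-0.5, 0.2, -0.7]
width: 55.5
```

```bash
python3 - <<'E'
from h import *
state(); d=pic('wrist','w4.png'); state()
im=d['img'][:,:,::-1]; cv2.imwrite('pics/w4b.png',cv2.resize(im[60:260,200:440],None,fx=3.3,fy=3,interpolation=cv2.INTER_NEAREST))
E
```

```text
t 9.20 tcp [ 569.8 -346.7  107.2] az 115.08 toolz [-0.001  0.    -1.   ] F [-0.5  0.2 -0.7] T [-0.01 -0.1   0.01] w 55.5
t 9.25 tcp [ 569.4 -346.5  106.4] az 115.08 toolz [-0.002  0.001 -1.   ] F [-0.2 -0.  -1.3] T [-0.02 -0.12  0.  ] w 55.9
```

View pics/w4b.png

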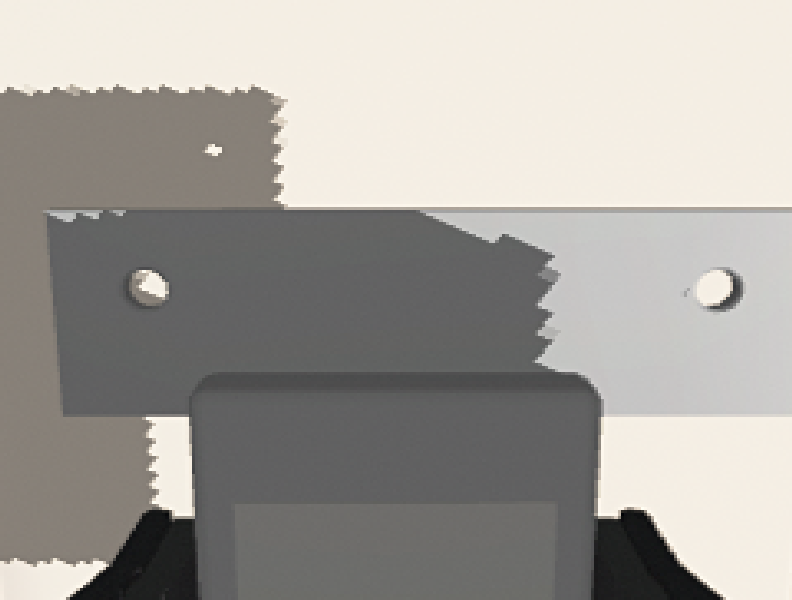

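```bash
python3 - <<'E'
from h import *
plan(f2w((-5.6,-88.3,79)),rot(94.1),8,-1)
E
```

```text
t 9.25 tcp [ 569.4 -346.5  106.4] az 115.08 toolz [-0.002  0.001 -1.   ] F [-0.2 -0.  -1.3] T [-0.02 -0.12  0.  ] w 55.9
[[[0.0, 0.0, 2.6], [2.89, 1.3, 0.35], -1], [[0.0, 0.0, 2.6], [2.95, 1.16, 0.34], -1], [[0.0, 0.0, 2.7], [2.99, 1.03, 0.35], -1], [[-0.1, 0.0, 2.6], [3.05, 0.89, 0.34], -1], [[0.0, 0.0, 2.6], [3.08, 0.75, 0.35], -1], [[0.0, -0.1, 2.6], [3.11, 0.61, 0.35], -1], [[0.0, 0.0, 2.7], [3.13, 0.47, 0.34], -1], [[0.0, 0.0, 2.6], [3.15, 0.32, 0.34], -1]]
max (np.float64(3.15), np.float64(2.7)) end [565.4 -93.   79. ]
```

>>> carry_out(
  rows=[
    [[0,0,2.6],[2.9,1.3,0.3],-1],
    [[0,0,2.6],[2.9,1.2,0.3],-1],
    [[0,0,2.7],[3.0,1.0,0.4],-1],
    [[0,0,2.6],[3.1,0.9,0.3],-1],
    [[0,0,2.6],[3.1,0.8,0.4],-1],
    [[0,0,2.6],[3.1,0.6,0.4],-1],
    [[0,0,2.7],[3.1,0.5,0.3],-1],
    [[0,0,2.6],[3.1,0.3,0.3],-1],
    [[0,0,0],[0,0,0],-1],
    [[0,0,0],[0,0,0],-1],
    [[0,0,0],[0,0,0],-1],
    [[0,0,0],[0,0,0],-1],
  ],
)

```text
time_s: 10.25
tcp_pos: [566.6, -95.3, 79.8]
eef_rot: [0.682, 0.731, -0.001, -0.0]
ft_force: [-0.5, -1.8, -0.6]
width: 55.5
```

```bash
python3 - <<'E'
from h import *
state(); d=pic('wrist','w5.png'); state()
im=d['img'][:,:,::-1]; cv2.imwrite('pics/w5b.png',cv2.resize(im[40:240,200:460],None,fx=3,fy=3,interpolation=cv2.INTER_NEAREST))
E
```

```text
t 10.25 tcp [566.6 -95.3  79.8] az 93.98 toolz [-0.001 -0.    -1.   ] F [-0.5 -1.8 -0.6] T [ 0.01 -0.12 -0.03] w 55.5
t 10.30 tcp [566.8 -95.4  80. ] az 93.95 toolz [-0.001 -0.    -1.   ] F [ 0.4 -0.1 -1. ] T [-0.01 -0.07 -0.02] w 55.6
```

View pics/w5b.png

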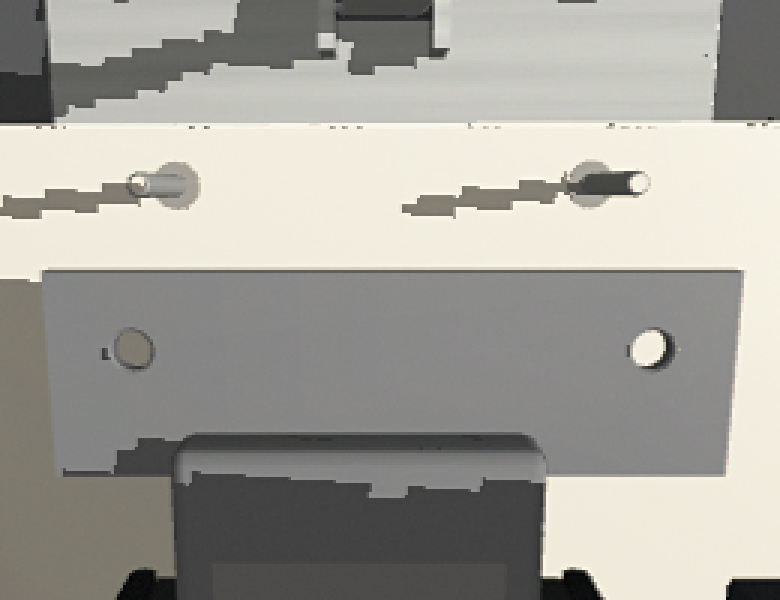

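```bash
cat >> h.py <<'E'
RC=np.array([[0,-.9659,-.2588],[1,0,0],[0,-.2588,.9659]])
K=(354.19,319.3,197.54)
def pair(a,b,L=80.):
    """two pixels L mm apart along tool y, equal depth assumed -> tool-frame points"""
    a=np.array(a);b=np.array(b)
    ra=np.array([(a[0]-K[1])/K[0],(a[1]-K[2])/K[0],1]);rb=np.array([(b[0]-K[1])/K[0],(b[1]-K[2])/K[0],1])
    s=L/np.linalg.norm(ra-rb); return RC@(ra*s)+[70,0,-149.5],RC@(rb*s)+[70,0,-149.5]
def atz(a,z):
    r=RC@np.array([(a[0]-K[1])/K[0],(a[1]-K[2])/K[0],1]); return np.array([70,0,-149.5])+r*(z+149.5)/r[2]
E
python3 - <<'E'
from h import *
np.set_printoptions(precision=2,suppress=True)
g=lambda x,y:((x+.5)/3-.5+200,(y+.5)/3-.5+40)
H=pair(g(134,349),g(651,349)); P=pair(g(137,184),g(640,182)); print('holes',H,'posts',P)
Hz=[atz(g(x,y),13.8) for x,y in((134,349),(651,349))]; pz=80-52
Pz=[atz(g(x,y),pz) for x,y in((137,184),(640,182))]; print('z-based',Hz,Pz)
print('shift by pair',np.mean(P,0)-np.mean(H,0),'by z',np.mean(Pz,0)-np.mean(Hz,0), 'yaw deg', np.degrees((P[1]-P[0])[0]/80),np.degrees((H[1]-H[0])[0]/80))
E
```

```text
holes (array([ 46.07, -34.8 ,  14.3 ]), array([46.07, 45.2 , 14.3 ])) posts (array([ 70.76, -35.29,  25.65]), array([71.06, 44.71, 25.74]))
z-based [array([ 46.15, -34.69,  13.8 ]), array([46.15, 45.06, 13.8 ])] [array([ 70.77, -35.76,  28.  ]), array([71.08, 45.28, 28.  ])]
shift by pair [24.84 -0.49 11.39] by z [24.77 -0.42 14.2 ] yaw deg 0.22004594817622042 0.0
```

>>> carry_out(
  rows=[
    [[0,0,-0.2],[0.8,-0.03,0],-1],
    [[0,0,0],[0.9,0,0.1],-1],
    [[0,0,0],[0.6,0,0.2],-1],
    [[0,0,0],[0.18,0,0],-1],
    [[0,0,0],[0,0,0],-1],
    [[0,0,0],[0,0,0],-1],
    [[0,0,0],[0,0,0],-1],
  ],
)

```text
time_s: 10.88
tcp_pos: [565.0, -69.3, 77.5]
eef_rot: [0.68, 0.733, -0.0, 0.0]
ft_force: [0.8, -0.6, -0.5]
width: 55.5
```

```bash
python3 - <<'E'
from h import *
state(); d=pic('wrist','w6.png'); state()
im=d['img'][:,:,::-1]; cv2.imwrite('pics/w6b.png',np.vstack([cv2.resize(im[120:190,205:285],None,fx=6,fy=6,interpolation=cv2.INTER_NEAREST),])); 
a=cv2.resize(im[130:180,215:265],None,fx=8,fy=8,interpolation=cv2.INTER_NEAREST);b=cv2.resize(im[130:180,390:440],None,fx=8,fy=8,interpolation=cv2.INTER_NEAREST)
cv2.imwrite('pics/w6b.png',np.hstack([a,b]))
E
```

```text
t 10.88 tcp [565.  -69.3  77.5] az 94.27 toolz [ 0. -0. -1.] F [ 0.8 -0.6 -0.5] T [-0.03 -0.1  -0.04] w 55.5
t 10.93 tcp [565.1 -69.4  77.6] az 94.25 toolz [ 0. -0. -1.] F [ 0.  -0.  -0.9] T [-0.   -0.11  0.01] w 55.6
```

View pics/w6b.png

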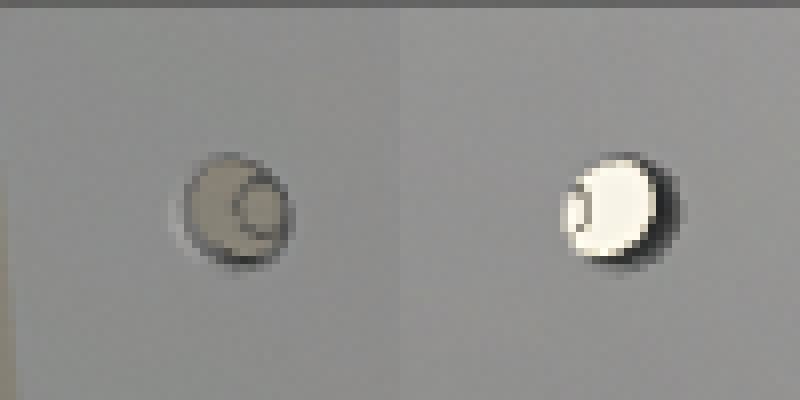

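```bash
python3 - <<'E'
from h import *
np.set_printoptions(precision=2,suppress=True)
H=pair((243.6,155.7),(417.5,155.7)); print(H)
for z in (24,25.6): print(z,[atz(p,z) for p in((247.5,155.6),(410.2,155.6))])
E
```

```text
(array([ 46.42, -34.82,  12.86]), array([46.42, 45.18, 12.86]))
24 [array([ 44.86, -35.29,  24.  ]), array([44.86, 44.68, 24.  ])]
25.6 [array([ 44.62, -35.62,  25.6 ]), array([44.62, 45.09, 25.6 ])]
```

>>> carry_out(
  rows=[
    [[0,0,0],[-0.15,-0.03,0],-1],
    [[0,0,0],[0,0,0.2],-1],
    [[0,0,0],[0,0,0.2],-1],
    [[0,0,0],[0,0,0],-1],
    [[0,0,0],[0,0,0],-1],
  ],
)

```text
time_s: 11.35
tcp_pos: [564.6, -70.5, 73.3]
eef_rot: [0.68, 0.733, -0.0, -0.0]
ft_force: [-0.2, -0.3, -0.5]
width: 55.7
```

```bash
python3 - <<'E'
from h import *
d=pic('wrist','w7.png'); state()
im=d['img'][:,:,::-1]
a=cv2.resize(im[130:180,215:265],None,fx=8,fy=8,interpolation=cv2.INTER_NEAREST);b=cv2.resize(im[130:180,390:440],None,fx=8,fy=8,interpolation=cv2.INTER_NEAREST)
cv2.imwrite('pics/w7b.png',np.hstack([a,b]))
E
```

```text
t 11.40 tcp [564.7 -70.5  73.4] az 94.28 toolz [-0.  0. -1.] F [ 0.6 -0.4 -0.3] T [-0.01 -0.06  0.02] w 56.0
```

View pics/w7b.png

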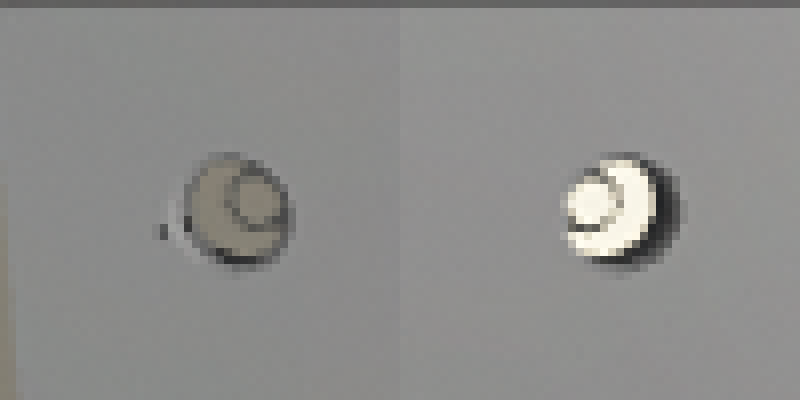

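```bash
python3 - <<'E'
from h import *
np.set_printoptions(precision=2,suppress=True)
H=pair((243.6,155.7),(417.5,155.7)); print(H)
print(pair((246.9,154.4),(413.3,154.6)))
for z in (20,21.3): print(z,[atz(p,z) for p in((246.9,154.4),(413.3,154.6))])
E
```

```text
(array([ 46.42, -34.82,  12.86]), array([46.42, 45.18, 12.86]))
(array([ 45.96, -34.81,  20.34]), array([45.87, 45.19, 20.32]))
20 [array([ 46.01, -34.74,  20.  ]), array([45.92, 45.11, 20.  ])]
21.3 [array([ 45.83, -35.  ,  21.3 ]), array([45.73, 45.45, 21.3 ])]
```

>>> carry_out(
  rows=[
    [[0,0,0],[-0.03,0,0.1],-1],
    [[0,0,0],[0,0,0.15],-1],
    [[0,0,0],[0,0,0.15],-1],
    [[0,0,0],[0,0,0.15],-1],
    [[0,0,0],[0,0,0.1],-1],
    [[0,0,0],[0,0,0],-1],
  ],
)

```text
time_s: 11.9
tcp_pos: [564.6, -70.7, 66.7]
eef_rot: [0.68, 0.733, -0.0, -0.0]
ft_force: [-0.2, 0.6, 0.0]
width: 55.8
```

```bash
python3 - <<'E'
from h import *
d=pic('wrist','w8.png'); state()
im=d['img'][:,:,::-1]
a=cv2.resize(im[130:180,215:265],None,fx=8,fy=8,interpolation=cv2.INTER_NEAREST);b=cv2.resize(im[130:180,390:440],None,fx=8,fy=8,interpolation=cv2.INTER_NEAREST)
cv2.imwrite('pics/w8b.png',np.hstack([a,b]))
E
```

```text
t 11.95 tcp [564.7 -70.8  66.8] az 94.28 toolz [-0.  0. -1.] F [ 0.5 -0.4 -0.7] T [ 0.01 -0.1   0.02] w 55.4
```

View pics/w8b.png

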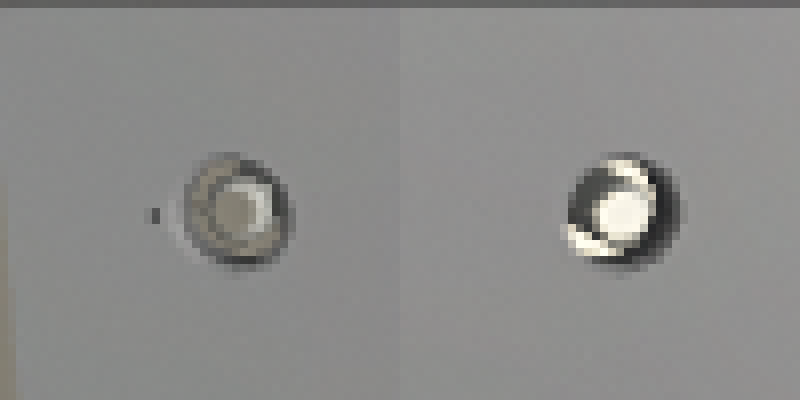

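>>> carry_out(
  rows=[
    [[0,0,0],[0,0,0.2],-1],
    [[0,0,0],[0,0,0.3],-1],
    [[0,0,0],[0,0,0.3],-1],
    [[0,0,0],[0,0,0.3],-1],
    [[0,0,0],[0,0,0.3],-1],
    [[0,0,0],[0,0,0.3],-1],
    [[0,0,0],[0,0,0.3],-1],
    [[0,0,0],[0,0,0],-1],
  ],
)

```text
time_s: 12.62
tcp_pos: [564.3, -70.7, 46.2]
eef_rot: [0.68, 0.733, -0.0, -0.001]
ft_force: [-1.0, 0.4, -1.4]
width: 55.4
```

>>> carry_out(
  rows=[
    [[0,0,0],[0,0,0.3],-1],
    [[0,0,0],[0,0,0.3],-1],
    [[0,0,0],[0,0,0.3],-1],
    [[0,0,0],[0,0,0.1],-1],
    [[0,0,0],[0,0,0.1],-1],
    [[0,0,0],[0,0,0.1],-1],
    [[0,0,0],[0,0,0],-1],
  ],
)

```text
time_s: 13.2
tcp_pos: [564.7, -70.7, 34.9]
eef_rot: [0.68, 0.733, -0.0, -0.0]
ft_force: [1.2, 0.3, -1.2]
width: 55.4
```

>>> carry_out(
  rows=[
    [[0,0,0],[0,0,0.05],-1],
    [[0,0,0],[0,0,0.05],-1],
    [[0,0,0],[0,0,0.05],-1],
    [[0,0,0],[0,0,0],-1],
  ],
)

```text
time_s: 13.53
tcp_pos: [564.8, -70.8, 33.5]
eef_rot: [0.68, 0.733, -0.0, 0.0]
ft_force: [-0.0, -0.1, -0.9]
width: 55.6
```

>>> carry_out(
  rows=[
    [[0,0,0],[0,0,0.05],-1],
    [[0,0,0],[0,0,0.05],-1],
    [[0,0,0],[0,0,0],-1],
  ],
)

```text
time_s: 13.78
tcp_pos: [564.9, -70.7, 33.3]
eef_rot: [0.68, 0.733, -0.0, 0.0]
ft_force: [-2.6, 0.0, 4.8]
width: 55.7
```

>>> carry_out(
  rows=[
    [[0,0,0],[0,0,-0.05],0.6],
    [[0,0,0],[0,0,0],0.6],
    [[0,0,0],[0,0,0],0.6],
    [[0,0,0],[0,0,0],0.6],
    [[0,0,0],[0,0,-0.5],0.6],
    [[0,0,0],[0,0,-1.5],0.6],
    [[0,0,0],[0,0,-2.5],0.6],
    [[0,0,0],[0,0,-3],0.6],
    [[0,0,0],[0,0,-3],-1],
    [[0,0,0],[0,0,-1.5],-1],
    [[0,0,0],[0,0,0],-1],
    [[0,0,0],[0,0,0],-1],
  ],
)

```text
time_s: 14.78
tcp_pos: [565.4, -70.9, 154.1]
eef_rot: [0.68, 0.733, 0.0, 0.001]
ft_force: [1.4, -0.0, -0.5]
width: 50.5
```

```bash
python3 - <<'E'
from h import *
state(); d=pic('wrist','w9.png'); state()
im=d['img'][:,:,::-1]; cv2.imwrite('pics/w9b.png',cv2.resize(im[0:270,130:510],None,fx=2.1,fy=2.1))
E
```

```text
t 14.78 tcp [565.4 -70.9 154.1] az 94.28 toolz [ 0.002 -0.001 -1.   ] F [ 1.4 -0.  -0.5] T [-0.02 -0.1   0.01] w 50.5
t 14.83 tcp [564.5 -70.8 152.7] az 94.28 toolz [-0. -0. -1.] F [ 0.8 -0.2 -0.8] T [ 0.02 -0.02 -0.  ] w 46.7
```

View pics/w9b.png

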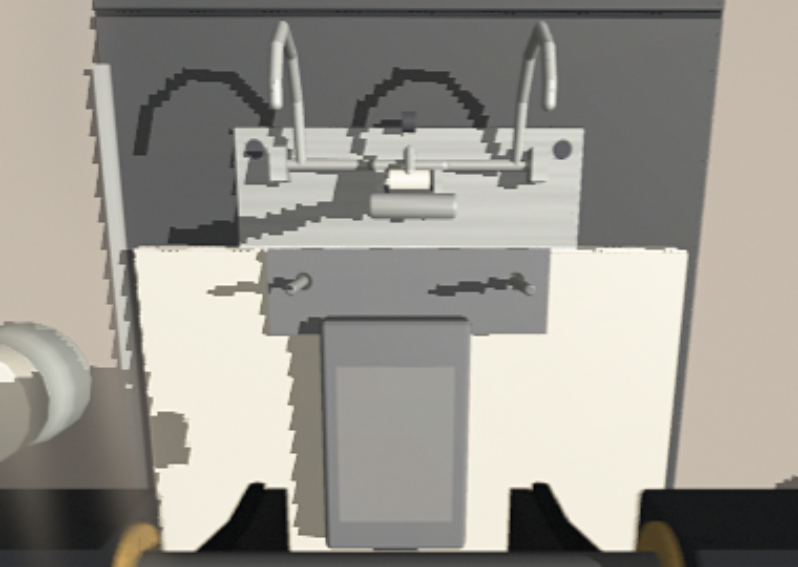

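```bash
cat >> h.py <<'E'
FTH=np.radians(4.28); FT=np.array([564.5,-70.8])-f2w((-5.2,-66,0),FTH,np.zeros(2))[:2]
TILT=20.
def presspt(e,r=62,gap=0.):
    e=np.radians(e); c=np.array([12,16])+r*np.array([np.cos(e),np.sin(e)])+(2.25+gap)*np.array([-np.sin(e),np.cos(e)])
    t=np.radians(TILT); return c-9.5*np.array([np.cos(t),np.sin(t)])-14*np.array([np.sin(t),-np.cos(t)])
E
python3 - <<'E'
from h import *
print(FT)
y,z=presspt(94.5,62,9); print(y,z)
s=plan(f2w((0,y-8,z+12)),rot(94.28,20),5,-1)
E
```

```text
[564.7598763   -4.59597849]
-17.795145843649564 86.83271519392454
t 14.83 tcp [564.5 -70.8 152.7] az 94.28 toolz [-0. -0. -1.] F [ 0.8 -0.2 -0.8] T [ 0.02 -0.02 -0.  ] w 46.7
[[[0.0, 4.0, 0.0], [0.81, 0.11, 1.08], -1], [[0.0, 4.0, 0.0], [0.72, 0.1, 1.13], -1], [[0.0, 4.0, 0.0], [0.65, 0.11, 1.18], -1], [[0.0, 4.0, 0.0], [0.57, 0.1, 1.22], -1], [[0.0, 4.0, 0.0], [0.47, 0.11, 1.25], -1]]
max (np.float64(1.25), np.float64(4.0)) end [566.7 -30.4  98.9]
```

>>> carry_out(
  rows=[
    [[0,4,0],[0.8,0.1,1.1],-1],
    [[0,4,0],[0.7,0.1,1.1],-1],
    [[0,4,0],[0.7,0.1,1.2],-1],
    [[0,4,0],[0.6,0.1,1.2],-1],
    [[0,4,0],[0.4,0.1,1.2],-1],
    [[0,0,0],[0,0,0],-1],
    [[0,0,0],[0,0,0],-1],
    [[0,0,0],[0,0,0],-1],
    [[0,0,0],[0,0,0],-1],
  ],
)

```text
time_s: 15.58
tcp_pos: [567.1, -29.8, 100.4]
eef_rot: [0.669, 0.723, 0.118, -0.127]
ft_force: [0.4, 0.7, 0.5]
width: 0.6
```

```bash
python3 - <<'E'
from h import *
state(); d=pic('wrist','w10.png'); o,r=state(); s=pic('scene','s2.png')
im=d['img'][:,:,::-1]; a=im[0:400,120:520]; b=cv2.resize(s['img'][180:320,220:360][:,:,::-1],(400,400),interpolation=cv2.INTER_CUBIC)
cv2.imwrite('pics/w10b.png',np.hstack([a,b]))
y,z=presspt(94.5,62,6); st=plan(f2w((0,y,z)),rot(94.28,20),4,-1)
E
```

```text
t 15.58 tcp [567.1 -29.8 100.4] az 94.40 toolz [-0.025  0.34  -0.94 ] F [0.4 0.7 0.5] T [-0.4  -0.17 -0.  ] w 0.6
t 15.63 tcp [567.2 -29.8 100.6] az 94.41 toolz [-0.025  0.34  -0.94 ] F [-0.7  0.2 -0.7] T [-0.42 -0.11 -0.05] w 0.9
t 15.68 tcp [567.2 -29.9 100.6] az 94.40 toolz [-0.025  0.34  -0.94 ] F [ 0.2 -0.   0.3] T [-0.45 -0.17  0.05] w 0.0
[[[0.0, 0.0, 0.0], [0.13, -0.01, 0.41], -1], [[0.0, 0.0, 0.1], [0.14, -0.02, 0.41], -1], [[0.0, 0.1, 0.0], [0.13, -0.01, 0.41], -1], [[0.0, 0.0, 0.0], [0.13, -0.02, 0.4], -1]]
max (np.float64(0.41), np.float64(0.1)) end [565.8 -19.4  87.1]
```

View pics/w10b.png

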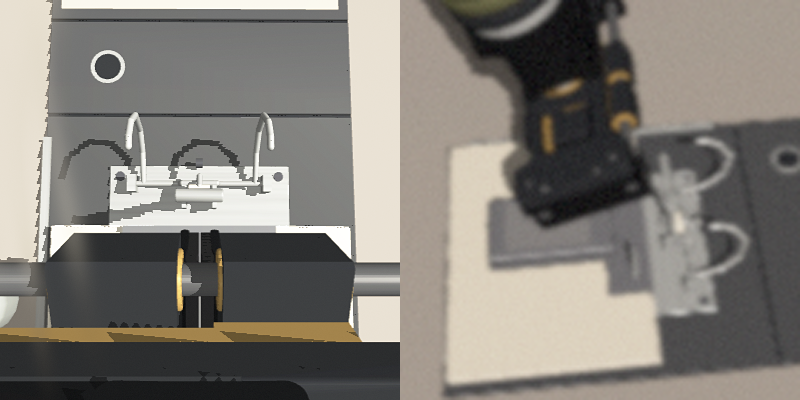

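```bash
python3 - <<'E'
from h import *
E=[94.5,88,82,76,70,64,58,52,46,40,36,32,28,24,21,19]
t=np.radians(20)
prev=presspt(94.5,62,6); 
for k,e in enumerate(E):
    p=presspt(e,62,0); dy,dz=p-prev; prev=p
    print(e,'x %.2f z %.2f cm'%((dy*np.cos(t)+dz*np.sin(t))/10,(dy*np.sin(t)-dz*np.cos(t))/10),'tcp',f2w((0,*p)).round(1))
E
```

```text
94.5 x 0.58 z 0.16 cm tcp [565.4 -13.4  87.5]
88 x 0.67 z 0.20 cm tcp [564.9  -6.4  87.9]
82 x 0.60 z 0.25 cm tcp [5.644e+02 1.000e-01 8.760e+01]
76 x 0.57 z 0.31 cm tcp [563.9   6.5  86.6]
70 x 0.53 z 0.37 cm tcp [563.5  12.7  84.9]
64 x 0.49 z 0.43 cm tcp [563.   18.8  82.6]
58 x 0.44 z 0.47 cm tcp [562.6  24.6  79.7]
52 x 0.39 z 0.52 cm tcp [562.2  30.   76.1]
46 x 0.34 z 0.56 cm tcp [561.8  35.   72.1]
40 x 0.28 z 0.59 cm tcp [561.5  39.6  67.5]
36 x 0.15 z 0.41 cm tcp [561.2  42.4  64.2]
32 x 0.12 z 0.42 cm tcp [561.1  44.9  60.7]
28 x 0.09 z 0.42 cm tcp [560.9  47.2  57. ]
24 x 0.06 z 0.43 cm tcp [560.7  49.3  53.2]
21 x 0.03 z 0.32 cm tcp [560.6  50.6  50.2]
19 x 0.01 z 0.22 cm tcp [560.6  51.4  48.2]
```

>>> carry_out(
  rows=[
    [[0,0,0],[0.1,0,0.4],-1],
    [[0,0,0],[0.1,0,0.4],-1],
    [[0,0,0],[0.2,0,0.4],-1],
    [[0,0,0],[0.15,-0.05,0.4],-1],
    [[0,0,0],[0,0,0],-1],
  ],
)

```text
time_s: 16.1
tcp_pos: [564.7, -18.8, 85.7]
eef_rot: [0.669, 0.722, 0.118, -0.128]
ft_force: [-0.0, 0.9, 0.5]
width: 0.9
```

>>> carry_out(
  rows=[
    [[0,0,0],[0.3,0,0],-1],
    [[0,0,0],[0.3,0,0.05],-1],
    [[0,0,0],[0.35,0,0.1],-1],
    [[0,0,0],[0.35,0,0.1],-1],
    [[0,0,0],[0.3,0,0.1],-1],
    [[0,0,0],[0.3,0,0.15],-1],
    [[0,0,0],[0,0,0],-1],
  ],
)

```text
time_s: 16.68
tcp_pos: [564.4, -2.3, 88.5]
eef_rot: [0.67, 0.722, 0.117, -0.126]
ft_force: [-1.0, -4.7, 1.1]
width: 0.3
```

>>> carry_out(
  rows=[
    [[0,0,0],[0.3,0,0.15],-1],
    [[0,0,0],[0.3,0,0.2],-1],
    [[0,0,0],[0.3,0,0.2],-1],
    [[0,0,0],[0.25,0,0.2],-1],
    [[0,0,0],[0.25,0,0.2],-1],
    [[0,0,0],[0.25,0,0.25],-1],
    [[0,0,0],[0,0,0],-1],
  ],
)

```text
time_s: 17.27
tcp_pos: [563.2, 16.9, 83.8]
eef_rot: [0.67, 0.722, 0.117, -0.126]
ft_force: [-1.5, -6.6, 7.3]
width: 0.6
```

```bash
python3 - <<'E'
from h import *
s=pic('scene','s3.png'); state()
d=pic('wrist','w11.png')
a=d['img'][0:400,120:520][:,:,::-1]; b=cv2.resize(s['img'][180:320,220:360][:,:,::-1],(400,400),interpolation=cv2.INTER_CUBIC)
cv2.imwrite('pics/w11b.png',np.hstack([a,b]))
E
```

```text
t 17.32 tcp [563.2  16.9  83.8] az 94.23 toolz [-0.024  0.338 -0.941] F [-2.8 -5.6  8. ] T [-1.14  0.38  0.24] w 0.0
```

View pics/w11b.png

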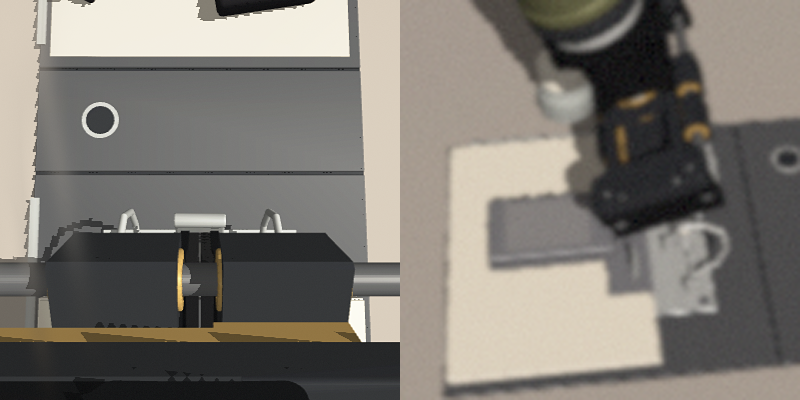

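Force is about 10 N and the lever is turning. I'll keep following the arc, from e≈66.

>>> carry_out(
  rows=[
    [[0,0,0],[0.25,0,0.2],-1],
    [[0,0,0],[0.2,0,0.2],-1],
    [[0,0,0],[0.2,0,0.25],-1],
    [[0,0,0],[0.2,0,0.25],-1],
    [[0,0,0],[0.2,0,0.25],-1],
    [[0,0,0],[0.2,0,0.25],-1],
    [[0,0,0],[0.15,0,0.3],-1],
    [[0,0,0],[0.15,0,0.3],-1],
    [[0,0,0],[0,0,0],-1],
  ],
)

```text
time_s: 18.12
tcp_pos: [561.6, 38.4, 69.7]
eef_rot: [0.67, 0.722, 0.117, -0.126]
ft_force: [-0.4, -6.0, 4.1]
width: 0.3
```

>>> carry_out(
  rows=[
    [[0,0,0],[0.1,0,0.3],-1],
    [[0,0,0],[0.1,0,0.2],-1],
    [[0,0,0],[0.05,0,0.2],-1],
    [[0,0,0],[0.05,0,0.2],-1],
    [[0,0,0],[0.05,0,0.2],-1],
    [[0,0,0],[0.05,0,0.2],-1],
    [[0,0,0],[0.05,0,0.2],-1],
    [[0,0,0],[0.05,0,0.2],-1],
    [[0,0,0],[0,0,0],-1],
  ],
)

```text
time_s: 18.87
tcp_pos: [559.7, 52.4, 54.7]
eef_rot: [0.669, 0.722, 0.118, -0.128]
ft_force: [-0.5, -0.2, 0.1]
width: 0.8
```

>>> carry_out(
  rows=[
    [[0,0,0],[0,0,0.15],-1],
    [[0,0,0],[0,0,0.15],-1],
    [[0,0,0],[0,0,0.1],-1],
    [[0,0,0],[0,0,0.1],-1],
    [[0,0,0],[0,0,0],-1],
  ],
)

```text
time_s: 19.28
tcp_pos: [560.0, 52.9, 50.4]
eef_rot: [0.67, 0.722, 0.118, -0.128]
ft_force: [-0.5, 0.1, 1.7]
width: 0.5
```

```bash
python3 - <<'E'
from h import *
s=pic('scene','s4.png'); state()
d=pic('wrist','w12.png')
a=d['img'][0:400,120:520][:,:,::-1]; b=cv2.resize(s['img'][180:320,220:360][:,:,::-1],(400,400),interpolation=cv2.INTER_CUBIC)
cv2.imwrite('pics/w12b.png',np.hstack([a,b]))
E
```

```text
t 19.33 tcp [560.   52.9  50.4] az 94.29 toolz [-0.026  0.341 -0.94 ] F [-0.9 -0.4  1.2] T [-0.22  0.05  0.05] w 0.3
```

View pics/w12b.png

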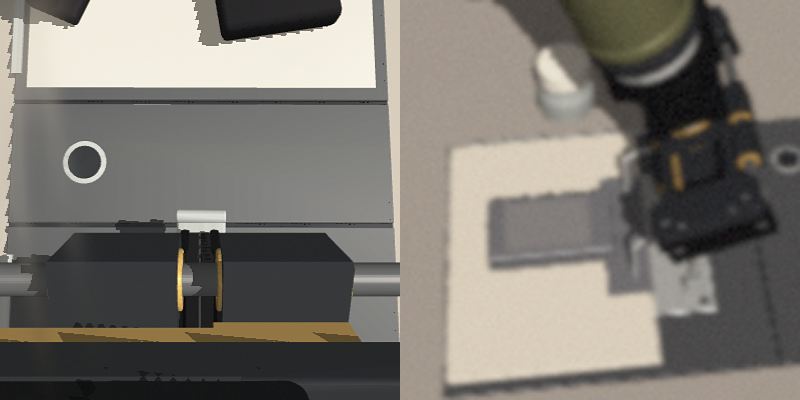

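>>> carry_out(
  rows=[
    [[0,0,0],[0,0,0.1],-1],
    [[0,0,0],[0,0,0.05],-1],
    [[0,0,0],[0,0,0],-1],
  ],
)

```text
time_s: 19.63
tcp_pos: [560.1, 52.9, 50.2]
eef_rot: [0.67, 0.722, 0.118, -0.127]
ft_force: [-5.0, -2.4, 11.1]
width: 0.5
```

>>> carry_out(
  rows=[
    [[0,0,0],[0,0,-0.3],-1],
    [[0,0,0],[0.35,0,-1],-1],
    [[0,0,0],[0.8,0,-2.3],-1],
    [[0,0,0],[1,0,-2.8],-1],
    [[0,0,0],[1,0,-2.8],-1],
    [[0,-4,0],[-3,0,-1],-1],
    [[0,-4,0],[-3,0,-1],-1],
    [[0,-4,0],[-3,0,-0.5],-1],
    [[0,-4,0],[-3,0,0],-1],
    [[0,-4,0],[-1.5,0,0],-1],
    [[0,0,0],[0,0,0],-1],
    [[0,0,0],[0,0,0],-1],
  ],
)

```text
time_s: 20.63
tcp_pos: [570.5, -85.3, 140.4]
eef_rot: [0.68, 0.733, 0.001, -0.001]
ft_force: [-0.2, 0.9, 0.1]
width: 0.4
```

```bash
python3 - <<'E'
from h import *
s=pic('scene','s5.png'); state()
d=pic('wrist','w13.png')
a=d['img'][0:400,120:520][:,:,::-1]; b=cv2.resize(s['img'][180:320,220:360][:,:,::-1],(400,400),interpolation=cv2.INTER_CUBIC)
cv2.imwrite('pics/w13b.png',np.hstack([a,b]))
d=pic('top','t5.png'); d0=load('top0'); o=np.hstack([d0['img'][95:240,165:425],d['img'][95:240,165:425]])[:,:,::-1]
cv2.imwrite('pics/t5b.png',cv2.resize(o,None,fx=1.5,fy=1.5))
E
```

```text
t 20.68 tcp [570.6 -85.2 140.3] az 94.35 toolz [ 0.     0.002 -1.   ] F [-0.2  0.6  0.2] T [ 0.03 -0.06  0.  ] w 0.1
```

View pics/w13b.png

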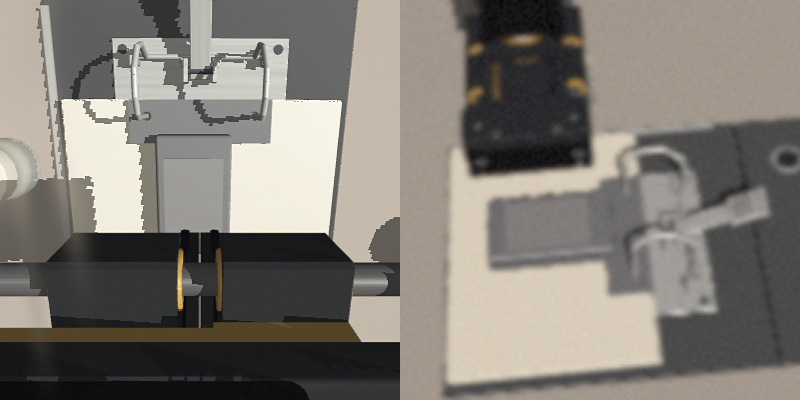

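View pics/t5b.png

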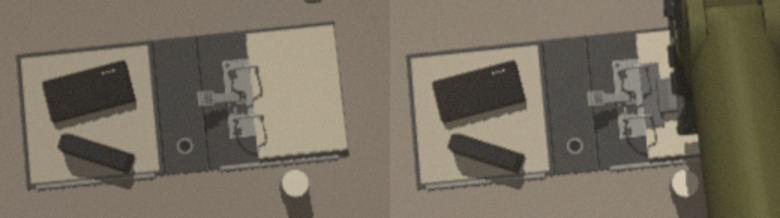

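```bash
python3 - <<'E'
from h import *
im=load('w13')['img'][:,:,::-1]; cv2.imwrite('pics/c5.png',cv2.resize(im[35:150,225:425],None,fx=4,fy=4,interpolation=cv2.INTER_NEAREST))
E
```

```text
(no output)
```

View pics/c5.png

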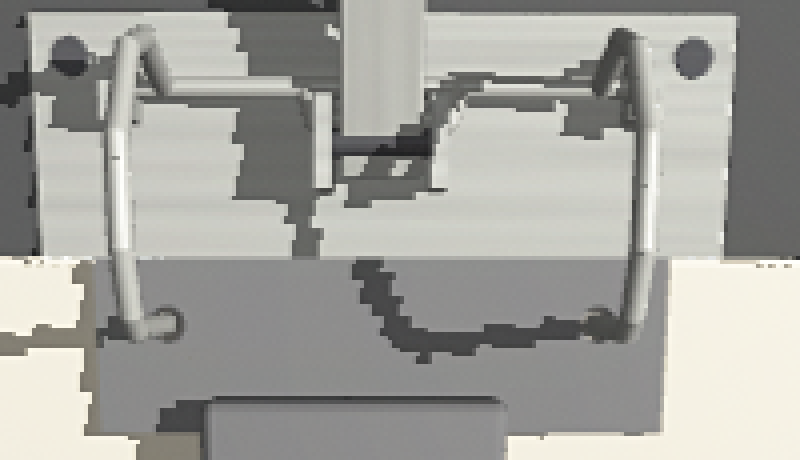

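Both arches meet their posts, the posts come up through both holes, and the strip lies flat. I'm handing the job in.

```bash
python3 -c "
from h import *
print(job.finish_job())"
```

```text
the job is handed in; nothing more can be done
None
```

The grey card case is filed and the rings are closed; I handed the job in at about 20.7 s of the 69 s allowed. I lifted the lever by its tab until the rings sprang open. Then I threaded the case's strip onto both posts, setting it down on the papers with about 5 N. Last, I pressed the lever shut with closed fingertips; it stopped moving at about 11 N.

- **Rings and case:** the last wrist view shows both arches meeting their posts, the posts up through both holes, the strip lying flat and the lever shut.
- **Bystanders:** in the top view the stapler, power bank and jar look unmoved, though the arm partly hid the jar.
- **Arm:** it ended clear of everything, and the largest force I read while pressing the lever was about 12 N.
- **Disagreements:** the corner-based position of the file was about 2 mm off along x compared with the wrist view, so I used the wrist view. After sliding the case over the posts, the next picture showed it about 1.6 mm too far; I corrected that before lowering it. No check failed.

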